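# Put the soap stamp back on the rotating stamp rack

## Task

Turn the stamp rack by its top knob until its one empty branch clicks in at the front, over the rib on the foot that faces you. Then hang the stamp that stands on the table there: press its shank into the branch's spring jaws, gently but until it has snapped fully home although the slim mast sways back, and let it down so that its wooden knob rests on the jaws. Do not bend the mast far over, and leave the bottles and the jar alone.

Things in the scene. Friction and masses are not known exactly. Their poses are not given: they have to be found in the camera images.
- carousel: The stamp rack's stand, fixed to the table: a round grey cast foot 150 mm across, 26 mm tall, with a slim mast. Origin on the table at the centre of the foot, z up. Its -x axis is its front, marked by a small raised rib on the foot, and faces the robot within about 20 degrees.
- mast_bend (a point): Where the springy white nylon mast, 10 mm thick, bends: on its axis 30 mm above the table. Pushed sideways at the holders' height (200 mm) it yields about 1.5 mm per newton, so 10 N moves the holder back about 15 mm, which also lifts the pushed holder about 8 mm; it springs upright again. It cracks if bent over by more than about 8 degrees (some 16 N).
- rack (a joint): Angle of the turning rack, rad; 0 = the empty branch at the front of the foot, positive = anticlockwise seen from above. Turns both ways without end; every 60 degrees (0, 1.047, 2.094..) a spring ball clicks between two pins and holds it: about 0.15 Nm to leave a click, under 0.05 Nm between clicks. It catches within about 0.1 rad.
- turn_knob (a point): Centre of the ribbed black knob on top of the rack, on its axis, 244 mm above the table: 34 mm across, 27 mm tall (13 mm above and below this point). Gripping it from above and twisting turns the rack. The other stamps' knobs reach 239 mm high, 81 to 109 mm from this axis.
- holder (a point): Seat of the one empty holder, 95 mm from the rack's axis: where the centre line of a hung stamp's shank belongs, at the level of the holder's top face, 200 mm above the table. Frame turns with the rack: -x outward along the branch (open mouth of the jaws), +x to the axis, z up. The holder is 8 mm thick, 26 mm wide. Five other branches at 60 degree steps carry stamps that do not come off.
- jaw_gap (a point): Midway between the noses of the empty holder's two black spring jaws, 6 mm outward of the seat, mid-thickness (4 mm under the top face). The gap is 6.5 mm: the 11 mm shank must be pushed in with about 8 to 10 N, then snaps to the throat's back wall, which a seated shank touches. About 8 N pulls it out again. Flared lips reach 21 mm out from the seat and open to about 24 mm.
- stamp: The loose soap stamp, upright on its die on the table: square brass die 36 x 36 x 8 mm, brass collar 26 mm across up to 13 mm, steel shank 11 mm thick from 13 to 52 mm, wooden knob 27 mm across from 52 to 91 mm with straight sides from 55 to 83 mm; about 90 g. Origin at the centre of the die's underside, z up toward the knob.
- shoulder (a point): On the stamp's axis at the flat underside of its knob, 52 mm above the bottom. When the stamp is hung, this point coincides with holder and the knob's underside rests on the jaws.
- amber_bottle: Bystander: small dark brown bottle, 45 mm across, 104 mm tall, standing loose on the table. Origin at the centre of its underside.
- jar: Bystander: small jar with a screw lid, 60 mm across, 78 mm tall, loose. Origin at the centre of its underside.
- can: Bystander: pale wide bottle with a white cap, 73 mm across, 136 mm tall, loose. Origin at the centre of its underside.
There are look-alikes about, which are no part of the job. There is more than one size of the stamp; the one meant has the size given above.

How it is judged:
By the outcome, as a careful person would: the job done as asked, in the order asked, and still so for the second after the job is handed in, with the robot touching nothing.
It also fails if it takes over 67 s, if anything falls off the work surface, if the arm or the gripper's body presses on something with over 40 N, if the wrist force passes 120 N, or if a joint passes its speed limit or range.

## Robot

A 6-joint arm with a two-finger parallel gripper is mounted at the origin on the work surface; the furniture and walls round the work are solid. World frame = base frame: x ahead of the robot, y to its left, z up, the work surface at z = 0. Lengths are in m, angles in degrees, forces in N, time in s.
With the tool pointing down it reaches from about 0.35 to 0.875 m from the base axis. Payload 4.2 kg.
Tool frame: the origin (TCP) lies on the centre line of the jaws, within the pads' length; the fingertips stand tip_reach ahead of it and the grasp point (between the pads) is the TCP (tip_reach is the distance from the TCP to the fingertips, in m); z points along the fingers, y is the line along which they close (so a half turn about z gives the same grasp; the last joint's range is limited). The gripper opens to 87 mm and grips with 3 to 60 N. Pads are 19 mm wide; open, the fingers measure 117 mm over their backs; the gripper's body (75 mm by 190 mm) begins 51 mm behind the grasp point.
Start: joints at [81.509, 22.042, 0.453, 0, -68.411, -14.817], TCP at [0.247, 0.574, 0.242] pointing down, gripper open.
Joint ranges: [-179.83, 179.83], [-69.29, 118.12], [-61.27, 80.66], [-181.25, 117.63], [-171.15, -9.14], [-177.46, 177.46]. Speed limits (degrees/s): [159.86, 159.86, 180, 180, 180, 180].

## Interface

Orientations are given as a 3x3 rotation matrix whose columns are the frame's x, y, z axes.
In Python, from station import sense, capture, finish_job, tip_reach gives the robot as it stands.
- The arm moves only by the tool arm_command, never from a script. Its argument "deltas" is a list of rows, each a list of 7 numbers: the turn, a rotation vector about the tool's x, y, z in rad, then the shift along the tool's x, y, z in cm, then the closure, from -1 (fully open) to 1 (shut), so that 0 is half open. In form: [[rx, ry, rz, dx, dy, dz, hand], ...]. A call has 1 to 8 rows; each row is the pose to reach, as a shift and turn from the pose commanded when the call began, along the tool's axes at that moment; what a row does not reach only later rows make up. A row lasts 1/12 s, in which the tool goes at most 41.7 mm and 7.16 degrees, less where a joint would pass 70% of its speed; a pose out of reach is approached as far as the arm can. A call with a gripper value outside its range is refused whole. The fingers move at their own pace and stop on an object; the grip force is fixed at half the most. Time passes only in rows, so rows that repeat a pose let the fingers close. It gives the time, the measured TCP pose, the force, the opening and the grip force at its end, in the units of the state.
- sense(): the state, without advancing time (a new reading comes with each control period).
- capture(name): name is "side" or "top"; returns a dict with "pixels" (384x512x3 uint8, blue, green, red), "fovy" (degrees; the focal length in pixels is half the picture's height over the tangent of half this angle, whatever the lens; pixels are square), "cx", "cy" (the principal point, pixels), "rvec" (rotation vector, rad) and "tvec" (3), from world to camera coordinates, as OpenCV has them. Camera axes: x right, y down, z forward; pixel columns grow to the right and rows downward; lengths in m; the calibration is good to about 2 mm. A picture is of the moment at which its call begins. There is no depth.
- finish_job(): hands the job in; it is judged then, once.
The state is a dict: "time_s": time; "joints": joint angles; "joint_velocities": joint speeds; "effort": joint torques, N m; "tcp_pos": TCP position; "ee_rot": TCP orientation; "wrist_force": force on the tool from outside, world axes, zero at the start; "moment": the same for the moment, N m; "gripper_width": opening from 0.0 (shut) to 1.0 (fully open); "gripper_force": force on a finger pad.
Only numpy, scipy, OpenCV 4.12 (cv2) and the standard library are available. Lean on these libraries where they do the work, as an engineer would, in place of code of your own. Each camera call takes 0.05 s, during which the arm holds its last target. There are 200 camera calls.

## Working session

There is one attempt and no reset: what is moved stays moved. The work goes in short steps, Python scripts to look and compute and a tool call to move; the robot and the scene stay as the last step left them, time stands still between calls to the robot, and variables do not carry over. Pictures are saved under pics/ and viewed, at most 10 in all, crops included, and the job is handed in when it is done.

Besides the shell and the picture viewer there is one more tool, called after "Emit:" as a command line: name --pt "numbers of a row" for each row, then --argument value for the rest. arm_command: Moves the arm, as the interface text tells. Its arguments: {"type":"object","properties":{"deltas":{"type":"array"}},"required":["deltas"]}

```bash
mkdir -p pics; cat > h.py <<'E'
import numpy as np, cv2
from station import sense, capture, finish_job, tip_reach
def cam(c):
    h,w=c["pixels"].shape[:2]; f=h/2/np.tan(np.radians(c["fovy"])/2)
    K=np.array([[f,0,c["cx"]],[0,f,c["cy"]],[0,0,1]]); R=cv2.Rodrigues(np.array(c["rvec"],float))[0]
    return K,R,np.array(c["tvec"],float).ravel()
def ray_z(c,uv,z):
    K,R,t=cam(c); d=R.T@np.linalg.inv(K)@np.array([*uv,1.]); o=-R.T@t
    return o+d*(z-o[2])/d[2]
def proj(c,p):
    K,R,t=cam(c); q=K@(R@np.array(p,float)+t); return q[:2]/q[2]
def crop(c,u0,v0,u1,v1,s,name):
    cv2.imwrite("pics/"+name,cv2.resize(c["pixels"][v0:v1,u0:u1],None,fx=s,fy=s,interpolation=cv2.INTER_CUBIC))
E
python3 - <<'E'
from h import *
a=capture("side");b=capture("top")
cv2.imwrite("pics/side0.png",a["pixels"]);cv2.imwrite("pics/top0.png",b["pixels"])
for c in(a,b):
    K,R,t=cam(c);print(c["fovy"],c["cx"],c["cy"],-R.T@t,R[2])
s=sense();print(tip_reach,s)
E
```

```text
56.27393069456486 263.94789748668296 189.53966361650004 [ 0.53733503 -0.81118881  0.57107205] [ 0.01009997  0.88357767 -0.4681757 ]
50.464953758750696 257.78325652268944 193.81698254223986 [ 0.3836189  -0.01509664  1.246397  ] [ 0.152042   -0.01903126 -0.98819079]
0.019 {'time_s': 0.1, 'joints': array([ 8.15084958e+01,  2.20867568e+01,  3.87670111e-01, -2.39717758e-02,
       -6.84134175e+01, -1.48150444e+01]), 'joint_velocities': array([-0.0403712 , -0.07829167,  0.15341657, -0.00230838,  0.07648198,
       -0.07348577]), 'effort': array([-3.09219977e-04, -3.91693926e+01,  1.87933445e+01,  4.23184097e+00,
        1.34053864e-02, -7.99283634e-05]), 'tcp_pos': array([0.24708598, 0.57353133, 0.24056865]), 'ee_rot': array([[ 9.18340146e-01, -3.95791513e-01, -6.74718370e-04],
       [-3.95792068e-01, -9.18338221e-01, -1.88456492e-03],
       [ 1.26275135e-04,  1.99771981e-03, -9.99997997e-01]]), 'wrist_force': array([-0.03045643, -0.08293739, -0.46301159]), 'moment': array([0.06830596, 0.00631072, 0.03036091]), 'gripper_force': 0.0, 'gripper_width': 1.0023519343595113}
```

View pics/side0.png

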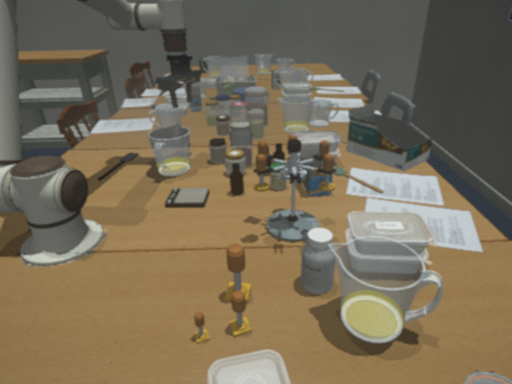

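View pics/top0.png

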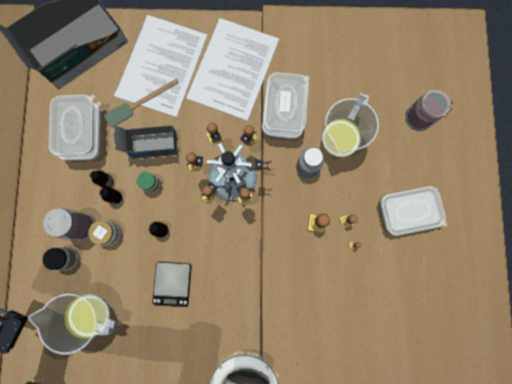

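Side view: carousel at (292,200), candidate stamps at (236,270) large, (239,312) medium, (200,326) small, and bottle at (318,262). Top view: carousel at (230,172), and stamps at (320,222), (348,220), (354,245). I'll take close crops with the scale checked.

```bash
python3 - <<'E'
from h import *
a=capture("side");b=capture("top")
A=cv2.resize(a["pixels"][235:350,185:265],None,fx=5,fy=5,interpolation=cv2.INTER_CUBIC)
B=cv2.resize(b["pixels"][200:260,300:370],None,fx=5,fy=5,interpolation=cv2.INTER_CUBIC)
im=np.zeros((575,760,3),np.uint8);im[:A.shape[0],:400]=A;im[:300,410:760]=B
cv2.imwrite("pics/st.png",im)
A=cv2.resize(a["pixels"][130:245,245:345],None,fx=4,fy=4,interpolation=cv2.INTER_CUBIC)
B=cv2.resize(b["pixels"][115:215,180:280],None,fx=4,fy=4,interpolation=cv2.INTER_CUBIC)
im=np.zeros((460,800,3),np.uint8);im[:,:400]=A;im[:400,400:]=B
cv2.imwrite("pics/rk.png",im)
E
```

```text
(no output)
```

View pics/st.png

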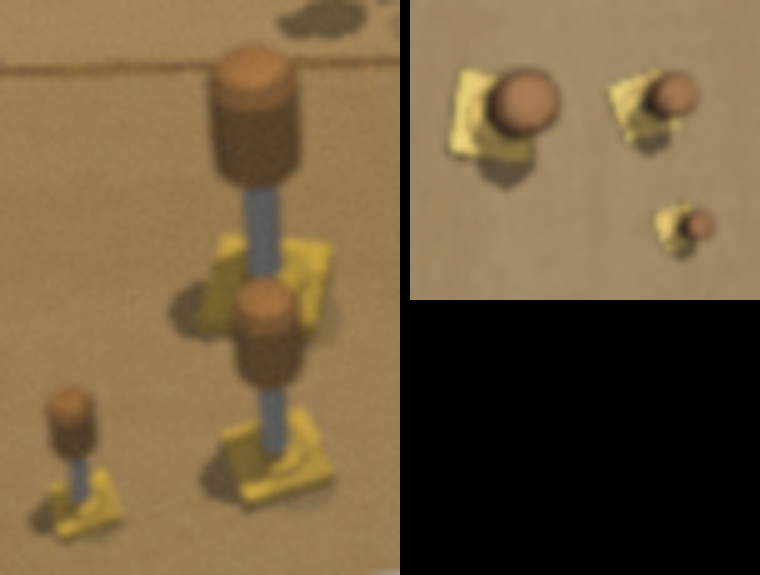

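View pics/rk.png

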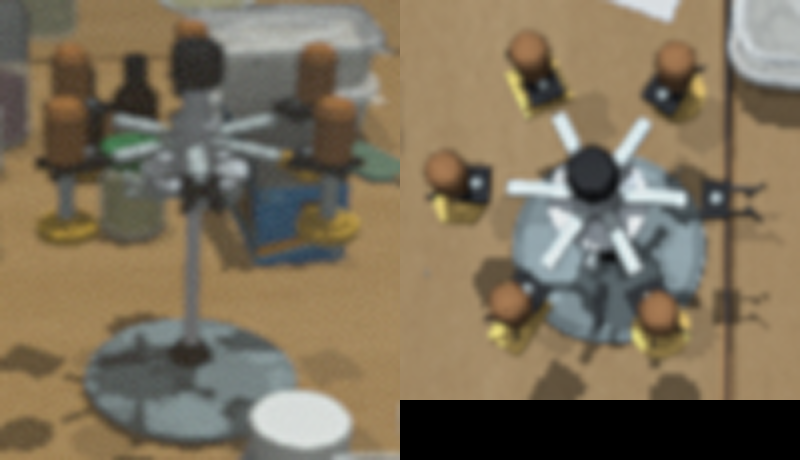

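Medium stamp is the 36 mm candidate: die at top (345,220), knob top (355,219). In the rack crop, the empty jaws point to image right (-y) at about top px (265,165). Now measuring.

```bash
python3 - <<'E'
from h import *
a=capture("side");b=capture("top")
T=lambda x,y:(180+(x-400)/4,115+y/4)
S=lambda x,y:(245+x/4,130+y/4)
print("knob top",ray_z(b,T(592,172),.257))
print("foot top", ray_z(b,T(610,250),.026), "edges",ray_z(b,T(513,250),.026)[1]-ray_z(b,T(707,250),.026)[1])
print("foot side",ray_z(a,S(191,380),.026), "mast base",ray_z(a,S(190,352),.026), "rib?",ray_z(b,T(593,345),.03))
for n,p in dict(emptyscrew=(715,198),jawtipA=(762,186),jawtipB=(762,214)).items(): print(n,ray_z(b,T(*p),.2))
for p in [(529,48),(675,60),(446,170),(511,300),(660,310)]: print("knob",ray_z(b,T(*p),.239))
t=lambda x,y:(300+(x-410)/5,200+y/5)
s=lambda x,y:(185+x/5,235+y/5)
for n,k,kt in (("med",(676,93),.091),("big",(527,101),.12),("small",(700,224),.055)): print(n,ray_z(b,t(*k),kt))
print("med knob width",np.linalg.norm(ray_z(b,t(654,93),.085)-ray_z(b,t(698,93),.085)))
print("med top side",ray_z(a,s(268,300),.091))
c=[(221,440),(307,408),(333,475),(248,505)]
P=[ray_z(a,s(*q),.004)[:2] for q in c]; P=np.array(P);print(P, np.mean(P,0)); print(np.linalg.norm(P-np.roll(P,-1,0),axis=1), np.degrees(np.arctan2(*(np.roll(P,-1,0)-P).T[::-1])))
E
```

```text
knob top [0.62539854 0.04037853 0.257     ]
foot top [0.62106741 0.0386721  0.026     ] edges 0.1475768447093957
foot side [0.62317937 0.0067281  0.026     ] mast base [0.6257333  0.04208012 0.026     ] rib? [0.54744722 0.05023234 0.03      ]
emptyscrew [ 0.62259272 -0.03741475  0.2       ]
jawtipA [ 0.63096345 -0.06832084  0.2       ]
jawtipB [ 0.61213687 -0.06832213  0.2       ]
knob [0.71081853 0.08296417 0.239     ]
knob [ 0.70389828 -0.0105472   0.239     ]
knob [0.6301984  0.13357541 0.239     ]
knob [0.54728184 0.09063132 0.239     ]
knob [ 0.54169711 -0.00249476  0.239     ]
med [ 0.49191202 -0.31030698  0.091     ]
big [ 0.4841818  -0.21953578  0.12      ]
small [ 0.41874048 -0.33120709  0.055     ]
med knob width 0.025392864631410512
med top side [ 0.49228992 -0.31705369  0.091     ]
[[ 0.46857881 -0.30338437]
 [ 0.50242589 -0.28837835]
 [ 0.51326847 -0.3221385 ]
 [ 0.48092034 -0.335027  ]] [ 0.49129838 -0.31223205]
[0.0370244  0.03545855 0.03482119 0.03396424] [  23.909983    -72.19480308 -158.27611961  111.30720557]
```

```bash
python3 - <<'E'
from h import *
a=capture("side");b=capture("top")
A=cv2.resize(a["pixels"][195:250,255:325],None,fx=8,fy=8,interpolation=cv2.INTER_CUBIC)
B=cv2.resize(b["pixels"][150:210,200:265],None,fx=8,fy=8,interpolation=cv2.INTER_CUBIC)
# (side over top, scaled to fit)
im=np.zeros((480,1090,3),np.uint8);im[:440,:560]=A;im[:480,565:1085]=B
im=cv2.convertScaleAbs(im,alpha=1.5,beta=10)
cv2.imwrite("pics/ft.png",cv2.resize(im,(800,352)))
for ang in (160,173,180,187,200):
    p=[.6258+.07*np.cos(np.radians(ang)),.0402+.07*np.sin(np.radians(ang)),.028]
    u,v=proj(a,p);x,y=proj(b,p);k=800/1090
    print(ang,(u-255)*8*k,(v-195)*8*k,(565+(x-200)*8)*k,(y-150)*8*k)
E
```

```text
160 81.52229092990396 110.87265044526006 554.0409368183272 276.98480051571465
173 74.90381788232274 127.98160221489358 583.9508695420785 284.3403032930901
180 74.35735960287643 137.56602047587393 600.5570815014405 285.47161390136426
187 76.00320284959315 147.23567770135662 617.1884809779436 284.5920352908479
200 84.93427567896082 164.91828687744325 647.277876946878 277.6962306161931
```

View pics/ft.png

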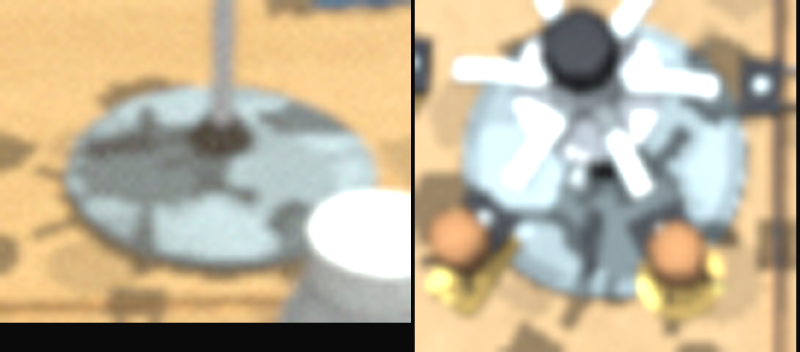

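The rib isn't clear while shadowed. Only one click lies within ±20° of the front, at about -90° of turn. Moving over the rack knob (0.626, 0.040).

Emit:
arm_command --pt "0 0 0 4 2 -3 -1" --pt "0 0 0 28 17 -11 -1" --pt "0 0 0 28 17 -11 -1" --pt "0 0 0 28 17 -11 -1" --pt "0 0 0 28 17 -11 -1" --pt "0 0 0 28 17 -11 -1" --pt "0 0 0 28 17 -11 -1" --pt "0 0 0 28 17 -11 -1"

```text
time_s: 1.07
tcp_pos: [0.4301, 0.3162, 0.3485]
ee_rot: [[0.919, -0.395, 0.0], [-0.395, -0.919, 0.001], [0.0, -0.001, -1.0]]
wrist_force: [1.1, 1.2, -0.3]
gripper_width: 1.004
gripper_force: 0.0
```

```bash
cat >> h.py <<'E'
def go(x,y,z,c=None):
    """tool-axis shift in cm from the current pose to a world point"""
    s=sense(); p=s["tcp_pos"] if c is None else np.array(c); R=s["ee_rot"]
    print("t",s["time_s"],"tcp",s["tcp_pos"].round(4),"j",s["joints"].round(1),"yaw_y",np.degrees(np.arctan2(R[1,1],R[0,1])).round(2),"F",s["wrist_force"].round(2),"M",s["moment"].round(2),"w",round(s["gripper_width"],3))
    print("shift cm",(R.T@(np.array([x,y,z])-p)*100).round(2)); 
    print("tilt rv", np.round(R[:,2],4))
E
python3 -c "
from h import *
go(.6258,.0402,.35)"
```

```text
t 1.0667 tcp [0.4301 0.3162 0.3485] j [ 53.7   9.7  -1.4  -0.  -78.8  13. ] yaw_y -113.28 F [ 1.07  1.16 -0.33] M [ 0.06 -0.11  0.01] w 1.004
shift cm [28.89 17.62 -0.16]
tilt rv [ 4.e-04  6.e-04 -1.e+00]
```

Emit:
arm_command --pt "0 0 0 27.9 17.1 0 -1" --pt "0 0 0 27.9 17.1 0 -1" --pt "0 0 0 27.9 17.1 0 -1" --pt "0 0 0 27.9 17.1 0 -1" --pt "0 0 0 27.9 17.1 0 -1" --pt "0 0 0 27.9 17.1 0 -1" --pt "0 0 0 27.9 17.1 0 -1" --pt "0 0 0 27.9 17.1 0 -1"

```text
time_s: 1.73
tcp_pos: [0.6191, 0.0482, 0.3476]
ee_rot: [[0.918, -0.397, 0.0], [-0.397, -0.918, -0.0], [0.0, 0.0, -1.0]]
wrist_force: [0.7, 1.6, -0.1]
gripper_width: 1.002
gripper_force: 0.0
```

Emit:
arm_command --pt "0 0 0 0 0 4 -1" --pt "0 0 0 0 0 7 -1" --pt "0 0 0 0 0 7 -1" --pt "0 0 0 0 0 7 -1" --pt "0 0 0 0 0 7 -1"

```text
time_s: 2.15
tcp_pos: [0.6191, 0.051, 0.2799]
ee_rot: [[0.919, -0.395, 0.004], [-0.395, -0.919, -0.0], [0.004, -0.001, -1.0]]
wrist_force: [0.5, 0.4, 1.4]
gripper_width: 1.002
gripper_force: 0.0
```

```bash
python3 -c "
from h import *
go(.6258,.0402,.25)
a=capture('side');b=capture('top')
A=cv2.resize(a['pixels'][60:250,230:350],None,fx=3,fy=3);B=cv2.resize(b['pixels'][105:215,170:280],None,fx=4,fy=4)
im=np.zeros((570,800,3),np.uint8);im[:570,:360]=A;im[:440,360:800]=B
cv2.imwrite('pics/k.png',im)"
```

```text
t 2.15 tcp [0.6191 0.051  0.2799] j [ 19.7  20.3   3.3   0.1 -72.8  47.1] yaw_y -113.25 F [0.51 0.36 1.39] M [-0.01 -0.03  0.04] w 1.002
shift cm [1.03 0.73 2.99]
tilt rv [ 3.7e-03 -3.0e-04 -1.0e+00]
```

View pics/k.png

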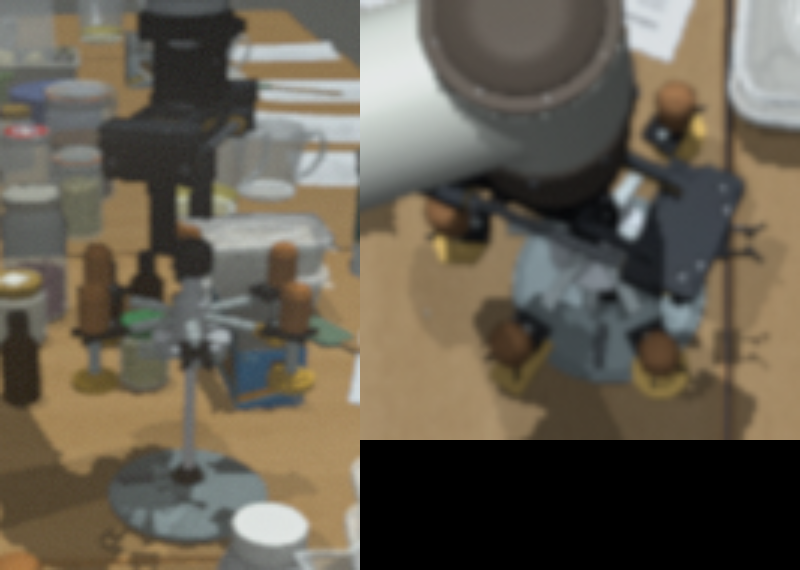

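The dark stripe at crop (600,345) stays in place even under the gripper's shadow, so it is likely the rib, at about 175°. Correcting and lowering over the knob.

Emit:
arm_command --pt "0 0 0 1.0 0.7 0 -1" --pt "0 0 0 1.0 0.7 0 -1" --pt "0 0 0 1.0 0.7 1.5 -1" --pt "0 0 0 1.0 0.7 2.9 -1" --pt "0 0 0 1.0 0.7 2.9 -1" --pt "0 0 0 1.0 0.7 2.9 -1" --pt "0 0 0 1.0 0.7 2.9 -1"

```text
time_s: 2.83
tcp_pos: [0.6251, 0.0403, 0.2498]
ee_rot: [[0.919, -0.395, 0.002], [-0.395, -0.919, -0.0], [0.002, -0.001, -1.0]]
wrist_force: [0.6, -0.1, 0.3]
gripper_width: 0.999
gripper_force: 0.0
```

```bash
python3 -c "
from h import *
go(.6258,.0402,.25)"
```

```text
t 2.8333 tcp [0.6251 0.0403 0.2498] j [ 18.5  21.8   1.3   0.  -69.4  48.2] yaw_y -113.29 F [ 0.6  -0.1   0.33] M [ 0.03 -0.03 -0.06] w 0.999
shift cm [ 0.07 -0.02 -0.02]
tilt rv [ 2.e-03 -1.e-04 -1.e+00]
```

Close on the knob.

Emit:
arm_command --pt "0 0 0 0 0 0 1" --pt "0 0 0 0 0 0 1" --pt "0 0 0 0 0 0 1" --pt "0 0 0 0 0 0 1" --pt "0 0 0 0 0 0 1" --pt "0 0 0 0 0 0 1" --pt "0 0 0 0 0 0 1" --pt "0 0 0 0 0 0 1"

```text
time_s: 3.5
tcp_pos: [0.6244, 0.0403, 0.2486]
ee_rot: [[0.918, -0.396, -0.0], [-0.396, -0.918, -0.0], [-0.0, 0.0, -1.0]]
wrist_force: [0.0, -1.0, -0.2]
gripper_width: 0.475
gripper_force: 0.0
```

```bash
python3 -c "
from h import *
go(.6258,.0402,.25)"
```

```text
t 3.5 tcp [0.6244 0.0403 0.2486] j [ 18.5  21.9   1.2  -0.  -69.3  48.2] yaw_y -113.3 F [ 0.04 -0.97 -0.22] M [-0.01 -0.02 -0.  ] w 0.475
shift cm [ 0.13 -0.05 -0.14]
tilt rv [-1.e-04 -0.e+00 -1.e+00]
```

Emit:
arm_command --pt "0 0 0 0 0 0 1" --pt "0 0 0 0 0 0 1" --pt "0 0 0 0 0 0 1" --pt "0 0 0 0 0 0 1"

```text
time_s: 3.83
tcp_pos: [0.6247, 0.0406, 0.2487]
ee_rot: [[0.918, -0.396, 0.001], [-0.396, -0.918, 0.001], [0.0, -0.001, -1.0]]
wrist_force: [0.9, 0.4, 0.3]
gripper_width: 0.385
gripper_force: 30.0
```

Emit:
arm_command --pt "0 0 0.1 0 0 0 1" --pt "0 0 0.2 0 0 0 1" --pt "0 0 0.3 0 0 0 1" --pt "0 0 0.4 0 0 0 1" --pt "0 0 0.5 0 0 0 1" --pt "0 0 0.6 0 0 0 1" --pt "0 0 0.7 0 0 0 1" --pt "0 0 0.8 0 0 0 1"

```text
time_s: 4.5
tcp_pos: [0.6248, 0.0407, 0.2487]
ee_rot: [[0.352, -0.936, 0.001], [-0.936, -0.352, 0.001], [-0.0, -0.001, -1.0]]
wrist_force: [0.3, 0.4, -0.5]
gripper_width: 0.383
gripper_force: 30.0
```

```bash
python3 -c "
from h import *
go(.6258,.0402,.25)"
```

```text
t 4.5 tcp [0.6248 0.0407 0.2487] j [ 18.5  21.9   1.2  -0.  -69.3   2.1] yaw_y -159.4 F [ 0.31  0.42 -0.49] M [ 0.54 -0.29  0.11] w 0.383
shift cm [ 0.08 -0.08 -0.13]
tilt rv [ 1.1e-03  6.0e-04 -1.0e+00]
```

Emit:
arm_command --pt "0 0 0.1 0 0 0 1" --pt "0 0 0.2 0 0 0 1" --pt "0 0 0.3 0 0 0 1" --pt "0 0 0.4 0 0 0 1" --pt "0 0 0.5 0 0 0 1" --pt "0 0 0.5 0 0 0 1"

```text
time_s: 5.0
tcp_pos: [0.6247, 0.0405, 0.2487]
ee_rot: [[-0.137, -0.991, 0.001], [-0.991, 0.137, 0.001], [-0.001, -0.001, -1.0]]
wrist_force: [1.0, 1.9, 0.6]
gripper_width: 0.383
gripper_force: 30.0
```

```bash
python3 -c "
from h import *
go(.6258,.0402,.25)
b=capture('top')
crop(b,180,115,280,215,5,'r1.png')"
```

```text
t 5.0 tcp [0.6247 0.0405 0.2487] j [ 18.5  21.9   1.2  -0.  -69.3 -26.4] yaw_y 172.12 F [0.95 1.88 0.57] M [ 0.63 -0.29  0.01] w 0.383
shift cm [ 0.02 -0.12 -0.13]
tilt rv [ 6.e-04  5.e-04 -1.e+00]
```

View pics/r1.png

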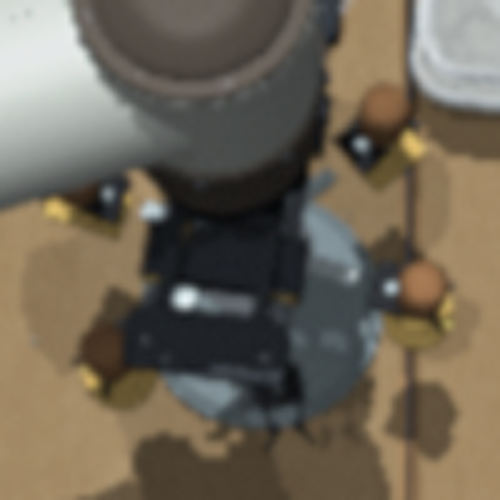

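Emit:
arm_command --pt "0 0 0.08 0 0 0 1" --pt "0 0 0.08 0 0 0 1"

```text
time_s: 5.22
tcp_pos: [0.6246, 0.0405, 0.2487]
ee_rot: [[-0.213, -0.977, 0.001], [-0.977, 0.213, 0.0], [-0.0, -0.0, -1.0]]
wrist_force: [0.4, 1.8, 0.0]
gripper_width: 0.383
gripper_force: 30.0
```

```bash
python3 -c "
from h import *
go(.6258,.0402,.25)"
```

```text
t 5.2167 tcp [0.6246 0.0405 0.2487] j [ 18.5  21.9   1.2  -0.  -69.3 -30.8] yaw_y 167.69 F [0.37 1.76 0.04] M [ 0.67 -0.23 -0.03] w 0.383
shift cm [ 0.   -0.12 -0.13]
tilt rv [ 5.e-04  3.e-04 -1.e+00]
```

Emit:
arm_command --pt "0 0 0.08 0 0 0 1" --pt "0 0 0.08 0 0 0 1"

```text
time_s: 5.38
tcp_pos: [0.6245, 0.0404, 0.2487]
ee_rot: [[-0.291, -0.957, 0.0], [-0.957, 0.291, 0.0], [-0.0, -0.0, -1.0]]
wrist_force: [0.7, 1.5, 1.0]
gripper_width: 0.385
gripper_force: 30.0
```

```bash
python3 -c "
from h import *
go(.6258,.0402,.25)"
```

```text
t 5.3833 tcp [0.6245 0.0404 0.2487] j [ 18.5  21.9   1.2  -0.  -69.3 -35.4] yaw_y 163.11 F [0.72 1.46 1.03] M [ 0.65 -0.29 -0.18] w 0.385
shift cm [-0.02 -0.13 -0.13]
tilt rv [ 3.e-04  4.e-04 -1.e+00]
```

Emit:
arm_command --pt "0 0 0.08 0 0 0 1" --pt "0 0 0.08 0 0 0 1"

```text
time_s: 5.55
tcp_pos: [0.6245, 0.0404, 0.2486]
ee_rot: [[-0.366, -0.931, 0.0], [-0.931, 0.366, 0.0], [-0.0, -0.0, -1.0]]
wrist_force: [0.6, 1.5, 1.1]
gripper_width: 0.383
gripper_force: 30.0
```

```bash
python3 -c "
from h import *
go(.6258,.0402,.25)"
```

```text
t 5.55 tcp [0.6245 0.0404 0.2486] j [ 18.5  21.9   1.2  -0.  -69.3 -39.9] yaw_y 158.53 F [0.56 1.55 1.12] M [ 0.72 -0.2  -0.35] w 0.383
shift cm [-0.03 -0.13 -0.14]
tilt rv [ 2.e-04  4.e-04 -1.e+00]
```

Emit:
arm_command --pt "0 0 0.07 0 0 0 1" --pt "0 0 0.07 0 0 0 1"

```text
time_s: 5.72
tcp_pos: [0.6245, 0.0404, 0.2486]
ee_rot: [[-0.429, -0.903, 0.0], [-0.903, 0.429, 0.0], [-0.0, 0.0, -1.0]]
wrist_force: [1.0, 2.7, 1.5]
gripper_width: 0.38
gripper_force: 30.0
```

```bash
python3 -c "
from h import *
go(.6258,.0402,.25)"
```

```text
t 5.7167 tcp [0.6245 0.0404 0.2486] j [ 18.5  21.9   1.2  -0.  -69.3 -43.9] yaw_y 154.6 F [0.99 2.7  1.48] M [ 0.84 -0.15 -0.17] w 0.38
shift cm [-0.04 -0.13 -0.14]
tilt rv [ 1.e-04  3.e-04 -1.e+00]
```

Emit:
arm_command --pt "0 0 0.05 0 0 0 1" --pt "0 0 0.05 0 0 0 1"

```text
time_s: 5.88
tcp_pos: [0.6245, 0.0404, 0.2486]
ee_rot: [[-0.472, -0.881, 0.0], [-0.881, 0.472, 0.0], [-0.0, -0.0, -1.0]]
wrist_force: [0.0, 2.6, 0.5]
gripper_width: 0.382
gripper_force: 30.0
```

```bash
python3 -c "
from h import *
go(.6258,.0402,.25)"
```

```text
t 5.8833 tcp [0.6245 0.0404 0.2486] j [ 18.5  21.9   1.2  -0.  -69.3 -46.7] yaw_y 151.8 F [0.04 2.55 0.52] M [ 0.88 -0.15  0.04] w 0.382
shift cm [-0.04 -0.13 -0.14]
tilt rv [ 1.e-04  2.e-04 -1.e+00]
```

Mz crossed zero near 95° of turn, so the empty branch is at about 172.5°, which matches the rib stripe. Release and rise.

Emit:
arm_command --pt "0 0 0 0 0 0 -1" --pt "0 0 0 0 0 0 -1" --pt "0 0 0 0 0 0 -1" --pt "0 0 0 0 0 0 -1" --pt "0 0 0 0 0 -4 -1" --pt "0 0 0 0 0 -8 -1" --pt "0 0 0 0 0 -10 -1" --pt "0 0 0 0 0 -10 -1"

```text
time_s: 6.55
tcp_pos: [0.6264, 0.0399, 0.3554]
ee_rot: [[-0.475, -0.88, 0.012], [-0.88, 0.475, 0.001], [-0.006, -0.01, -1.0]]
wrist_force: [-0.2, -0.5, 0.1]
gripper_width: 0.902
gripper_force: 0.0
```

```bash
python3 -c "
from h import *
go(.4915,-.311,.25)"
```

```text
t 6.55 tcp [0.6264 0.0399 0.3554] j [ 18.5  19.1  12.    0.2 -82.3 -46.9] yaw_y 151.64 F [-0.2  -0.54  0.11] M [ 0.13 -0.14  0.  ] w 0.902
shift cm [37.35 -4.7  10.35]
tilt rv [ 0.0117  0.001  -0.9999]
```

Emit:
arm_command --pt "0 0 -0.06 4.1 -0.5 0 -1" --pt "0 0 -0.12 8 -1 0 -1" --pt "0 0 -0.18 12 -1.5 0 -1" --pt "0 0 -0.24 16 -2 0 -1" --pt "0 0 -0.3 20 -2.5 3 -1" --pt "0 0 -0.36 24 -3 4 -1" --pt "0 0 -0.42 28 -3.5 5 -1" --pt "0 0 -0.495 32 -4 6 -1"

```text
time_s: 7.22
tcp_pos: [0.5084, -0.2548, 0.2894]
ee_rot: [[0.003, -1.0, -0.001], [-1.0, -0.003, 0.0], [-0.0, 0.001, -1.0]]
wrist_force: [-0.4, 0.2, 0.1]
gripper_width: 0.999
gripper_force: 0.0
```

```bash
python3 -c "
from h import *
go(.4915,-.311,.25)"
```

```text
t 7.2167 tcp [ 0.5084 -0.2548  0.2894] j [-10.3  14.9  -3.1   0.  -72.2  10.5] yaw_y -179.8 F [-0.42  0.23  0.12] M [ 0.03 -0.16 -0.02] w 0.999
shift cm [5.61 1.7  3.94]
tilt rv [-1.4e-03  2.0e-04 -1.0e+00]
```

Emit:
arm_command --pt "0 0 0 3 1 2 -1" --pt "0 0 0 5.0 1.8 4 -1" --pt "0 0 0 5.0 1.8 8 -1" --pt "0 0 0 5.0 1.8 11 -1" --pt "0 0 0 5.0 1.8 11 -1" --pt "0 0 0 5.0 1.8 11 -1" --pt "0 0 0 5.0 1.8 11 -1"

```text
time_s: 7.8
tcp_pos: [0.4932, -0.3038, 0.1823]
ee_rot: [[0.0, -1.0, 0.002], [-1.0, -0.0, -0.002], [0.002, -0.002, -1.0]]
wrist_force: [0.7, 0.0, 1.0]
gripper_width: 1.002
gripper_force: 0.0
```

```bash
python3 -c "
from h import *
go(.4915,-.311,.075)
a=capture('side');b=capture('top')
A=cv2.resize(a['pixels'][190:350,175:275],None,fx=3.5,fy=3.5,interpolation=cv2.INTER_CUBIC);B=cv2.resize(b['pixels'][120:270,180:380],None,fx=2.1,fy=2.1,interpolation=cv2.INTER_CUBIC)
im=np.zeros((560,800,3),np.uint8);im[:560,:350]=A;im[:315,360:780]=B
cv2.imwrite('pics/p.png',im)
for h in (.239,): 
  for ang in (170,173,176): 
    for r in (.095,.116):
      q=np.radians(ang);print(ang,(proj(b,[.6258+r*np.cos(q),.0402+r*np.sin(q),.2])-[180,120])*2.1+[360,0])
"
```

```text
t 7.8 tcp [ 0.4932 -0.3038  0.1823] j [-15.6  20.3 -11.2   0.1 -58.3  15.6] yaw_y -179.98 F [0.66 0.04 0.95] M [ 0.05 -0.07  0.  ] w 1.002
shift cm [ 0.7   0.2  10.73]
tilt rv [ 0.0023 -0.002  -1.    ]
170 [448.76546604 164.3494592 ]
170 [445.49169537 180.97789148]
173 [452.74871925 164.9698302 ]
173 [450.37026466 181.73806452]
176 [456.76135993 165.38292053]
176 [455.2849336  182.24358691]
```

View pics/p.png

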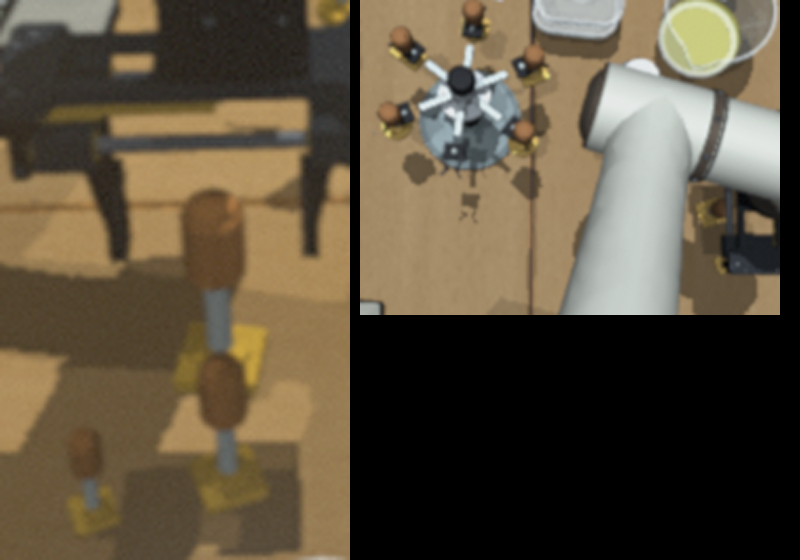

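The gripper stands over the medium stamp (side crop 222,390). The rack's empty holder now points to the front at crop (453,165), about 173°. Descending.

Emit:
arm_command --pt "0 0 0 0.7 0.2 0 -1" --pt "0 0 0 0.7 0.2 2 -1" --pt "0 0 0 0.7 0.2 5 -1" --pt "0 0 0 0.7 0.2 8 -1" --pt "0 0 0 0.7 0.2 10 -1" --pt "0 0 0 0.7 0.2 10.6 -1" --pt "0 0 0 0.7 0.2 10.6 -1" --pt "0 0 0 0.7 0.2 10.6 -1"

```text
time_s: 8.57
tcp_pos: [0.4911, -0.3109, 0.0759]
ee_rot: [[-0.0, -1.0, 0.002], [-1.0, 0.0, -0.001], [0.001, -0.002, -1.0]]
wrist_force: [0.8, -0.2, 0.1]
gripper_width: 1.003
gripper_force: 0.0
```

```bash
python3 -c "
from h import *
go(.4915,-.311,.075)
b=capture('top')
k=ray_z(b,(180+113/2.1,120+8/2.1),.239);d=[.6258,.0402]-k[:2];print(k,np.degrees(np.arctan2(d[1],d[0])))
"
```

```text
t 8.5667 tcp [ 0.4911 -0.3109  0.0759] j [-16.4  27.4 -17.7   0.1 -44.8  16.3] yaw_y 179.98 F [ 0.85 -0.17  0.07] M [ 0.04 -0.1  -0.02] w 1.003
shift cm [ 0.01 -0.04  0.09]
tilt rv [ 0.0023 -0.0013 -1.    ]
[0.71994286 0.02792702 0.239     ] 172.57249515583803
```

Emit:
arm_command --pt "0 0 0 0 0 0 1" --pt "0 0 0 0 0 0 1" --pt "0 0 0 0 0 0 1" --pt "0 0 0 0 0 0 1" --pt "0 0 0 0 0 0 1" --pt "0 0 0 0 0 0 1" --pt "0 0 0 0 0 0 1" --pt "0 0 0 0 0 0 1"

```text
time_s: 9.28
tcp_pos: [0.4899, -0.3103, 0.0744]
ee_rot: [[-0.001, -1.0, -0.0], [-1.0, 0.001, 0.0], [-0.0, 0.0, -1.0]]
wrist_force: [-0.5, -0.5, -0.4]
gripper_width: 0.478
gripper_force: 0.0
```

Emit:
arm_command --pt "0 0 0 0 0 0 1" --pt "0 0 0 0 0 0 1" --pt "0 0 0 0 0 0 1" --pt "0 0 0 0 0 0 1" --pt "0 0 0 0 0 0 1" --pt "0 0 0 0 0 0 1"

```text
time_s: 9.78
tcp_pos: [0.49, -0.3103, 0.0744]
ee_rot: [[-0.001, -1.0, 0.0], [-1.0, 0.001, 0.0], [-0.0, -0.0, -1.0]]
wrist_force: [1.1, -0.3, -1.8]
gripper_width: 0.304
gripper_force: 29.8
```

```bash
python3 -c "
from h import *
go(.4915,-.311,.35)"
```

```text
t 9.7833 tcp [ 0.49   -0.3103  0.0744] j [-16.4  27.5 -17.8  -0.  -44.7  16.3] yaw_y 179.94 F [ 1.06 -0.26 -1.75] M [ 0.05 -0.15  0.01] w 0.304
shift cm [  0.07  -0.15 -27.56]
tilt rv [ 0.  0. -1.]
```

Emit:
arm_command --pt "0 0 0 0 0 -2 1" --pt "0 0 0 0 0 -6 1" --pt "0 0 0 0 0 -10 1" --pt "0 0 0 0 0 -14 1" --pt "0 0 0 0 0 -18 1" --pt "0 0 0 0 0 -21 1" --pt "0 0 -0.1 0 0 -22.6 1" --pt "0 0 -0.2 0 0 -22.6 1"

```text
time_s: 10.45
tcp_pos: [0.4913, -0.3111, 0.3058]
ee_rot: [[0.203, -0.979, 0.009], [-0.979, -0.203, -0.004], [0.006, -0.008, -1.0]]
wrist_force: [-0.1, 0.8, -1.1]
gripper_width: 0.304
gripper_force: 29.8
```

```bash
python3 -c "
from h import *
go(.462,.0615,.3)"
```

```text
t 10.45 tcp [ 0.4913 -0.3111  0.3058] j [-16.4  15.4  -0.1   0.1 -74.   28. ] yaw_y -168.31 F [-0.13  0.78 -1.12] M [ 0.04 -0.07 -0.02] w 0.304
shift cm [-37.09  -4.68   0.4 ]
tilt rv [ 0.0086 -0.0039 -1.    ]
```

Emit:
arm_command --pt "0 0 -0.11 -4 -0.5 0 1" --pt "0 0 -0.22 -8 -1 0 1" --pt "0 0 -0.33 -12 -1.5 0 1" --pt "0 0 -0.44 -16 -2 0 1" --pt "0 0 -0.55 -20 -2.5 0 1" --pt "0 0 -0.66 -24 -3 0 1" --pt "0 0 -0.77 -28 -3.5 0 1" --pt "0 0 -0.88 -32 -4 0 1"

```text
time_s: 11.12
tcp_pos: [0.4648, 0.013, 0.3003]
ee_rot: [[0.884, -0.468, -0.0], [-0.468, -0.884, 0.0], [-0.0, -0.0, -1.0]]
wrist_force: [0.8, 0.6, -0.9]
gripper_width: 0.308
gripper_force: 29.8
```

```bash
python3 -c "
from h import *
go(.462,.0615,.3)"
```

```text
t 11.1167 tcp [0.4648 0.013  0.3003] j [ 21.7   3.8 -15.   -0.  -71.1  40.4] yaw_y -117.88 F [ 0.8   0.61 -0.88] M [ 0.04 -0.14  0.01] w 0.308
shift cm [-2.52 -4.16  0.03]
tilt rv [-4.e-04  2.e-04 -1.e+00]
```

Emit:
arm_command --pt "0 0 -0.12 -1.5 -2 0 1" --pt "0 0 -0.24 -2.5 -4 0 1" --pt "0 0 -0.36 -2.5 -4 1 1" --pt "0 0 -0.36 -2.5 -4 3 1" --pt "0 0 -0.36 -2.5 -4 5 1" --pt "0 0 -0.36 -2.5 -4 6.6 1" --pt "0 0 -0.36 -2.5 -4 6.6 1" --pt "0 0 -0.36 -2.5 -4 6.6 1"

```text
time_s: 11.78
tcp_pos: [0.4623, 0.058, 0.234]
ee_rot: [[0.991, -0.131, -0.002], [-0.131, -0.991, -0.001], [-0.002, 0.001, -1.0]]
wrist_force: [-0.7, 0.6, -0.9]
gripper_width: 0.3
gripper_force: 29.8
```

```bash
python3 -c "
from h import *
go(.462,.0615,.2344)
a=capture('side');b=capture('top')
A=cv2.resize(a['pixels'][110:250,215:345],None,fx=4,fy=4,interpolation=cv2.INTER_CUBIC)
cv2.imwrite('pics/q.png',A)
for r in (.095,.116,.165):
  q=np.radians(172.6);
  for z in (.2,.212): print(r,z,(proj(a,[.6255+r*np.cos(q),.0402+r*np.sin(q),z])-[215,110])*4)
"
```

```text
t 11.7833 tcp [0.4623 0.058  0.234 ] j [ 27.2   6.8 -21.5   0.  -61.8  55.2] yaw_y -97.54 F [-0.71  0.56 -0.87] M [-0.03 -0.06 -0.  ] w 0.3
shift cm [-0.07 -0.34 -0.04]
tilt rv [-0.0019 -0.0012 -1.    ]
0.095 0.2 [168.96245071 201.59982555]
0.095 0.212 [168.46033483 184.54579543]
0.116 0.2 [137.09725036 200.76815252]
0.116 0.212 [136.40449207 183.74894118]
0.165 0.2 [ 63.31731865 198.84251644]
0.165 0.212 [ 62.18659768 181.90400936]
```

View pics/q.png

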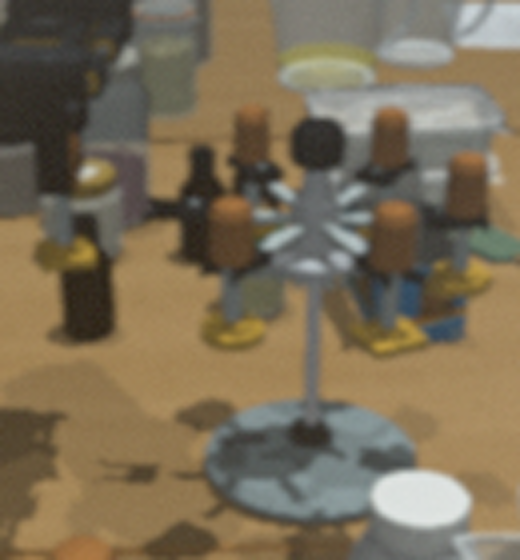

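Jaws show at crop (150,205), as predicted, and the stamp hangs at (65,220). Aligning and advancing to the lips.

Emit:
arm_command --pt "0 0 0 0 -0.3 0 1" --pt "0 0 0 1 -0.3 0 1" --pt "0 0 0 2.5 -0.3 0 1" --pt "0 0 0 4 -0.3 0 1" --pt "0 0 0 5 -0.3 0 1" --pt "0 0 0 5.4 -0.3 0 1" --pt "0 0 0 5.4 -0.3 0 1" --pt "0 0 0 5.4 -0.3 0 1"

```text
time_s: 12.55
tcp_pos: [0.5165, 0.0541, 0.2342]
ee_rot: [[0.991, -0.132, -0.001], [-0.132, -0.991, -0.0], [-0.001, 0.0, -1.0]]
wrist_force: [0.1, 0.1, -0.6]
gripper_width: 0.302
gripper_force: 29.8
```

```bash
python3 -c "
from h import *
q=np.radians(172.6);print(.6255+.095*np.cos(q),.0402+.095*np.sin(q))
go(.6255+.095*np.cos(q),.0402+.095*np.sin(q),.2344)"
```

```text
0.5312912395736064 0.052435581674868476
t 12.55 tcp [0.5165 0.0541 0.2342] j [ 23.9  12.1 -14.9  -0.  -63.1  58.5] yaw_y -97.58 F [ 0.07  0.11 -0.56] M [-0.04  0.    0.01] w 0.302
shift cm [ 1.49 -0.03 -0.02]
tilt rv [-8.e-04 -0.e+00 -1.e+00]
```

Emit:
arm_command --pt "0 0 0 0.3 0 0 1" --pt "0 0 0 0.6 0 0 1" --pt "0 0 0 0.9 0 0 1" --pt "0 0 0 1.2 0 0 1" --pt "0 0 0 1.4 0 0 1" --pt "0 0 0 1.4 0 0 1"

```text
time_s: 13.05
tcp_pos: [0.53, 0.0523, 0.2339]
ee_rot: [[0.991, -0.132, -0.002], [-0.132, -0.991, -0.0], [-0.002, 0.001, -1.0]]
wrist_force: [-3.7, 0.3, -1.1]
gripper_width: 0.306
gripper_force: 29.8
```

Emit:
arm_command --pt "0 0 0 0.2 0 0 1" --pt "0 0 0 0.3 0 0 1" --pt "0 0 0 0.3 0 0 1"

```text
time_s: 13.3
tcp_pos: [0.5328, 0.0519, 0.2339]
ee_rot: [[0.991, -0.132, -0.002], [-0.132, -0.991, -0.0], [-0.002, 0.001, -1.0]]
wrist_force: [-4.6, 0.4, -0.7]
gripper_width: 0.302
gripper_force: 29.8
```

```bash
python3 -c "
from h import *
go(.5313,.0524,.2344)"
```

```text
t 13.3 tcp [0.5328 0.0519 0.2339] j [ 22.9  13.7 -12.7  -0.  -63.7  59.5] yaw_y -97.56 F [-4.6   0.41 -0.74] M [0.29 1.53 0.02] w 0.302
shift cm [-0.15 -0.03 -0.05]
tilt rv [-2.4e-03 -3.0e-04 -1.0e+00]
```

Emit:
arm_command --pt "0 0 0 0.2 0 0 1" --pt "0 0 0 0.4 0 0 1" --pt "0 0 0 0.4 0 0 1"

```text
time_s: 13.55
tcp_pos: [0.5363, 0.0512, 0.2338]
ee_rot: [[0.991, -0.132, -0.004], [-0.132, -0.991, -0.001], [-0.004, 0.001, -1.0]]
wrist_force: [-5.6, 0.3, -0.3]
gripper_width: 0.302
gripper_force: 29.8
```

Emit:
arm_command --pt "0 0 0 0.2 0 0 1" --pt "0 0 0 0.3 0 0 1" --pt "0 0 0 0.3 0 0 1"

```text
time_s: 13.8
tcp_pos: [0.5387, 0.0508, 0.2335]
ee_rot: [[0.991, -0.132, -0.005], [-0.132, -0.991, -0.001], [-0.005, 0.001, -1.0]]
wrist_force: [-7.0, 0.3, -0.6]
gripper_width: 0.3
gripper_force: 29.8
```

```bash
python3 -c "
from h import *
go(.5313,.0524,.2344)
cv2.imwrite('pics/s1.png',capture('side')['pixels'])"
```

```text
t 13.8 tcp [0.5387 0.0508 0.2335] j [ 22.5  14.4 -11.9  -0.1 -64.   59.9] yaw_y -97.58 F [-6.95  0.27 -0.57] M [0.31 2.17 0.02] w 0.3
shift cm [-0.76 -0.06 -0.08]
tilt rv [-4.9e-03 -7.0e-04 -1.0e+00]
```

Emit:
arm_command --pt "0 0 0 0.2 0 0 1" --pt "0 0 0 0.3 0 0 1" --pt "0 0 0 0.3 0 0 1"

```text
time_s: 14.1
tcp_pos: [0.5412, 0.0503, 0.2334]
ee_rot: [[0.991, -0.132, -0.006], [-0.132, -0.991, -0.001], [-0.006, 0.002, -1.0]]
wrist_force: [-7.7, 1.4, -0.1]
gripper_width: 0.301
gripper_force: 29.8
```

Emit:
arm_command --pt "0 0 0 0.2 0 0 1" --pt "0 0 0 0.2 0 0 1"

```text
time_s: 14.27
tcp_pos: [0.543, 0.0501, 0.2333]
ee_rot: [[0.991, -0.132, -0.007], [-0.132, -0.991, -0.001], [-0.006, 0.002, -1.0]]
wrist_force: [-7.9, 1.6, -0.8]
gripper_width: 0.302
gripper_force: 29.8
```

Emit:
arm_command --pt "0 0 0 0.2 0 0 1" --pt "0 0 0 0.2 0 0 1"

```text
time_s: 14.43
tcp_pos: [0.5446, 0.0496, 0.2336]
ee_rot: [[0.991, -0.132, -0.008], [-0.132, -0.991, -0.001], [-0.007, 0.002, -1.0]]
wrist_force: [-9.4, 1.0, 2.0]
gripper_width: 0.299
gripper_force: 29.8
```

Emit:
arm_command --pt "0 0 0 0.2 0 0 1" --pt "0 0 0 0.2 0 0 1"

```text
time_s: 14.6
tcp_pos: [0.5463, 0.0493, 0.2339]
ee_rot: [[0.991, -0.132, -0.008], [-0.132, -0.991, -0.002], [-0.008, 0.003, -1.0]]
wrist_force: [-11.6, 2.6, 4.3]
gripper_width: 0.298
gripper_force: 29.9
```

Emit:
arm_command --pt "0 0 0 0.2 0 0 1" --pt "0 0 0 0.2 0 0 1"

```text
time_s: 14.77
tcp_pos: [0.5482, 0.0491, 0.234]
ee_rot: [[0.991, -0.132, -0.008], [-0.132, -0.991, -0.001], [-0.008, 0.002, -1.0]]
wrist_force: [-11.0, 1.2, 3.5]
gripper_width: 0.299
gripper_force: 30.0
```

```bash
python3 -c "
from h import *
go(.5313,.0524,.2344)
cv2.imwrite('pics/s2.png',capture('side')['pixels'])"
```

```text
t 14.7667 tcp [0.5482 0.0491 0.234 ] j [ 21.9  15.4 -10.5  -0.1 -64.6  60.5] yaw_y -97.57 F [-10.96   1.25   3.47] M [ 0.49  3.51 -0.02] w 0.299
shift cm [-1.72 -0.11 -0.03]
tilt rv [-0.0081 -0.0014 -1.    ]
```

Deflection implied by the force (about 16 mm) against travel past the seat (17 mm) suggests the shank may be home. Test by backing off to the nominal seat: the force should be about 0 there if it is seated.

Emit:
arm_command --pt "0 0 0 -0.4 0 0 1" --pt "0 0 0 -0.8 0 0 1" --pt "0 0 0 -0.8 0 0 1"

```text
time_s: 15.07
tcp_pos: [0.5423, 0.0506, 0.2341]
ee_rot: [[0.991, -0.131, -0.002], [-0.131, -0.991, -0.0], [-0.002, 0.001, -1.0]]
wrist_force: [-3.7, 0.2, 0.1]
gripper_width: 0.303
gripper_force: 30.0
```

Emit:
arm_command --pt "0 0 0 -0.4 0 0 1" --pt "0 0 0 -0.8 0 0 1" --pt "0 0 0 -0.8 0 0 1" --pt "0 0 0 -0.8 0 0 1"

```text
time_s: 15.4
tcp_pos: [0.5363, 0.0519, 0.2351]
ee_rot: [[0.991, -0.131, 0.003], [-0.131, -0.991, 0.0], [0.003, -0.001, -1.0]]
wrist_force: [-0.3, -0.5, -0.1]
gripper_width: 0.298
gripper_force: 30.0
```

```bash
python3 -c "
from h import *
go(.5313,.0524,.2344)
a=capture('side');b=capture('top')
cv2.imwrite('pics/s3.png',a['pixels']);cv2.imwrite('pics/t3.png',b['pixels'])"
```

```text
t 15.4 tcp [0.5363 0.0519 0.2351] j [ 22.8  13.9 -12.4   0.  -63.6  59.7] yaw_y -97.53 F [-0.26 -0.52 -0.1 ] M [0.02 0.17 0.03] w 0.298
shift cm [-0.51  0.01  0.07]
tilt rv [ 2.7e-03  3.0e-04 -1.0e+00]
```

Emit:
arm_command --pt "0 0 0 -0.2 0 0 1" --pt "0 0 0 -0.4 0 0 1" --pt "0 0 0 -0.4 0 0 1" --pt "0 0 0 -0.4 0 0 1"

```text
time_s: 15.83
tcp_pos: [0.5321, 0.0524, 0.2347]
ee_rot: [[0.991, -0.131, 0.002], [-0.131, -0.991, 0.0], [0.002, -0.0, -1.0]]
wrist_force: [0.9, 0.5, -1.3]
gripper_width: 0.298
gripper_force: 30.0
```

```bash
python3 -c "
from h import *
go(.5313,.0524,.2344)
a=capture('side')
A=cv2.resize(a['pixels'][130:230,215:320],None,fx=7,fy=6,interpolation=cv2.INTER_CUBIC)
A=cv2.convertScaleAbs(A,alpha=1.6,beta=10)
cv2.imwrite('pics/v.png',A)"
```

```text
t 15.8333 tcp [0.5321 0.0524 0.2347] j [ 23.   13.5 -12.9   0.  -63.5  59.4] yaw_y -97.54 F [ 0.91  0.5  -1.28] M [-0.   -0.48  0.06] w 0.298
shift cm [-0.08  0.01  0.03]
tilt rv [ 1.7e-03  3.0e-04 -1.0e+00]
```

The pull signals (My −0.48, Fx +0.9) show the jaws hold the shank, and the 9 mm shift of the zero-force point matches nose contact to seat. Recentre and let it down.

Emit:
arm_command --pt "0 0 0 0.3 0 0 1" --pt "0 0 0 0.3 0 0.3 1" --pt "0 0 0 0.3 0 0.6 1" --pt "0 0 0 0.3 0 0.9 1" --pt "0 0 0 0.3 0 0.9 1"

```text
time_s: 16.3
tcp_pos: [0.5339, 0.0517, 0.2243]
ee_rot: [[0.991, -0.132, -0.002], [-0.132, -0.991, -0.0], [-0.002, 0.001, -1.0]]
wrist_force: [1.4, 0.3, -1.4]
gripper_width: 0.303
gripper_force: 30.0
```

```bash
python3 -c "
from h import *
go(.535,.0520,.2224)"
```

```text
t 16.3 tcp [0.5339 0.0517 0.2243] j [ 22.9  14.3 -13.4  -0.  -62.4  59.6] yaw_y -97.57 F [ 1.42  0.29 -1.36] M [-0.02 -0.08  0.03] w 0.303
shift cm [ 0.1  -0.04  0.19]
tilt rv [-2.1e-03 -4.0e-04 -1.0e+00]
```

Emit:
arm_command --pt "0 0 0 0 0 0.15 1" --pt "0 0 0 0 0 0.15 1"

```text
time_s: 16.47
tcp_pos: [0.5343, 0.0518, 0.2235]
ee_rot: [[0.991, -0.131, -0.001], [-0.131, -0.991, -0.0], [-0.001, 0.0, -1.0]]
wrist_force: [0.2, 0.3, -2.1]
gripper_width: 0.303
gripper_force: 30.0
```

Emit:
arm_command --pt "0 0 0 0 0 0.1 1" --pt "0 0 0 0 0 0.1 1"

```text
time_s: 16.63
tcp_pos: [0.5344, 0.0518, 0.2228]
ee_rot: [[0.991, -0.131, -0.0], [-0.131, -0.991, -0.0], [-0.0, 0.0, -1.0]]
wrist_force: [-0.6, -0.4, -0.9]
gripper_width: 0.299
gripper_force: 30.0
```

Emit:
arm_command --pt "0 0 0 0 0 0.1 1" --pt "0 0 0 0 0 0.1 1"

```text
time_s: 16.8
tcp_pos: [0.5345, 0.0518, 0.2224]
ee_rot: [[0.991, -0.131, 0.0], [-0.131, -0.991, -0.0], [0.0, 0.0, -1.0]]
wrist_force: [-1.7, -0.0, 1.0]
gripper_width: 0.301
gripper_force: 30.0
```

```bash
python3 -c "
from h import *
go(.535,.0520,.2224)"
```

```text
t 16.8 tcp [0.5345 0.0518 0.2224] j [ 22.9  14.4 -13.6   0.  -62.   59.6] yaw_y -97.54 F [-1.72 -0.02  1.02] M [0.01 0.29 0.07] w 0.301
shift cm [ 0.05 -0.03  0.  ]
tilt rv [ 1.e-04 -2.e-04 -1.e+00]
```

The knob rests exactly at the expected height (TCP 0.2224, Fz up). Release and rise.

Emit:
arm_command --pt "0 0 0 0 0 0 -0.2" --pt "0 0 0 0 0 0 -0.2" --pt "0 0 0 0 0 0 -0.2" --pt "0 0 0 0 0 0 -0.2" --pt "0 0 0 0 0 0 -0.2" --pt "0 0 0 0 0 -2 -0.2" --pt "0 0 0 0 0 -6 -0.2" --pt "0 0 0 0 0 -9 -0.2"

```text
time_s: 17.47
tcp_pos: [0.5347, 0.0516, 0.3137]
ee_rot: [[0.991, -0.131, 0.0], [-0.131, -0.991, -0.001], [0.0, 0.001, -1.0]]
wrist_force: [0.8, -0.7, 1.3]
gripper_width: 0.598
gripper_force: 0.0
```

Emit:
arm_command --pt "0 0 0 -2 0 -2 -0.2" --pt "0 0 0 -6 0 -3 -0.2" --pt "0 0 0 -10 0 -3 -0.2" --pt "0 0 0 -10 7 -3 -0.2" --pt "0 0 0 -8 15 -3 -0.2" --pt "0 0 0 -8 15 -3 -0.2" --pt "0 0 0 -8 15 -3 -0.2"

```text
time_s: 18.05
tcp_pos: [0.4349, -0.0881, 0.3425]
ee_rot: [[0.991, -0.13, 0.001], [-0.13, -0.991, -0.0], [0.001, 0.0, -1.0]]
wrist_force: [0.2, -0.6, 0.1]
gripper_width: 0.6
gripper_force: 0.0
```

```bash
python3 -c "
from h import *
go(.535,.0520,.2224)
a=capture('side');b=capture('top')
A=cv2.resize(a['pixels'][140:245,235:335],None,fx=4,fy=4,interpolation=cv2.INTER_CUBIC);B=cv2.resize(b['pixels'][115:215,180:280],None,fx=4,fy=4,interpolation=cv2.INTER_CUBIC)
im=np.zeros((420,800,3),np.uint8);im[:420,:400]=A;im[:400,400:800]=B
cv2.imwrite('pics/z.png',im)
q=np.radians(172.6);p=[.6255+.095*np.cos(q),.0402+.095*np.sin(q)]
for z in (.239,.2,.148): print((proj(a,[*p,z])-[235,140])*4,(proj(b,[*p,z])-[180,115])*4+[400,0])
"
```

```text
t 18.05 tcp [ 0.4349 -0.0881  0.3425] j [  9.7   0.3 -12.8   0.  -76.8  72.8] yaw_y -97.5 F [ 0.17 -0.62  0.1 ] M [-0.03 -0.08 -0.01] w 0.6
shift cm [  8.08 -15.19  12.02]
tilt rv [ 1.4e-03 -3.0e-04 -1.0e+00]
[87.30811527 25.41142822] [571.75464893 325.78593606]
[88.96245071 81.59982555] [575.64081141 334.55219136]
[ 91.07045168 153.19666876] [580.4012917  345.29069902]
```

View pics/z.png

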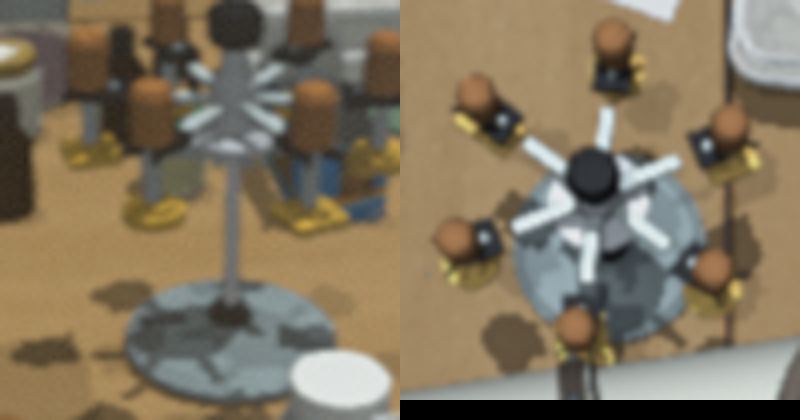

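The stamp hangs upright at side crop (87,30) and top crop (577,325), where a seated stamp was predicted. Nothing else has moved.

```bash
python3 -c "
from h import *
print(finish_job())"
```

```text
the job is handed in; nothing more can be done
None
```

I turned the rack until its empty branch was at the front (about 173°), hung the 36 mm stamp there, and handed the job in at about 18 s. The rib was partly in shadow, so I judged the click by the twisting force and by how the branch lined up with what looked like the rib. The final pictures show the stamp upright where a seated one should be, with peak wrist force near 12 N while pressing it in.

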